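# Slide a cladding sample out over the shelf edge up to its step

## Task

Get the longer of the two lapped cladding samples ready for its label clip: push it along the low white shelf with the fingertips until its thin bare lap hangs out over the shelf's far edge, with the step where the thick brown face begins right above that edge and the board square to it. Only slide it, do not pick it up, and leave the shorter sample, the pipe coupling and the post cap where they are; finish with the hand clear.

Things in the scene. Friction and masses are not known exactly. Their poses are not given: they have to be found in the camera images.
- shelf_edge (a point): Middle of the far edge (away from the robot) of the fixed white steel shelf, on its top surface. The shelf is 420 mm wide, 300 mm deep, its flat lipless top 60 mm above the bench. Axes: x level, outward from the robot, square to the edge; y along the edge; z up. The top covers x -300 to 0, y -210 to 210 mm. Placed anew each run, turned up to 0.35 rad.
- long_board: Longer sample, to be slid: loose flat board 150 x 76 mm, 0.1 to 0.2 kg. Origin: underside, mid-width, below the step. x along it to the lap end, z up. x -110 to 0 mm: brown face, 9 mm thick; 0 to 40 mm: grey lap, 5 mm thick. Starts flat on either half of the shelf, lap towards the far edge, step 50 to 95 mm short of it, up to 0.12 rad askew. Stops when the push stops.
- short_board: The shorter sample, to be left alone: the same profile, 76 mm wide, but only 100 mm long (brown face from x = -60 to 0 mm, grey lap from 0 to +40 mm). Origin and axes as for the longer one. It lies on the other half of the shelf.
- coupling: upright black plastic pipe coupling (a short tube), 36 mm outside diameter, 34 mm high, loose, standing on the shelf between the two samples. Origin: centre of its underside, z up. To be left alone.
- post_cap: upright black plastic post cap, round, 40 mm diameter, 36 mm high, loose, standing near the back of the shelf, midway across. Origin: centre of its underside, z up. To be left alone.
There are look-alikes about, which are no part of the job. Leave any green or orange look-alike of the long_board alone.

How it is judged:
By the outcome, as a careful person would: the job done as asked, in the order asked, and still so for the second after the job is handed in, with the robot touching nothing.
It also fails if it takes over 34 s, if anything falls off the work surface, if the arm or the gripper's body presses on something with over 40 N, if the wrist force passes 120 N, or if a joint passes its speed limit or range.

## Robot

A 7-joint arm with a two-finger parallel gripper is mounted at the origin on the work surface. World frame = base frame: x ahead of the robot, y to its left, z up, the work surface at z = 0. Lengths are in m, angles in degrees, forces in N, time in s.
With the tool pointing down it reaches from about 0.4 to 0.875 m from the base axis. Payload 6.5 kg.
Tool frame: the origin (TCP) lies on the centre line of the jaws, within the pads' length; the fingertips stand bot.tip_reach ahead of it and the grasp point (between the pads) lies 6 mm ahead of it (bot.tip_reach is the distance from the TCP to the fingertips, in m); x points along the fingers, y is the direction in which the jaws open and shut, and the axes are right-handed (so a half turn about x gives the same grasp; the last joint's range is limited). The gripper opens to 85 mm and grips with 20 to 120 N. Pads are 22 mm wide; open, the fingers measure 114 mm over their backs; the gripper's body (76 mm by 85 mm) begins 54 mm behind the grasp point. The pads swing forward as they close: fully open they stand 13 mm farther back than shut.
Start: joints at [-3.793, 30.733, -0.252, 88.115, 0.149, 61.152, -4.079], TCP at [0.65, 0, 0.256] pointing down, gripper open.
Joint ranges: [-154.64, 154.64], [-21.42, 123.67], [-72.66, 72.17], [13.99, 137.28], [-74.86, 254.86], [10.95, 109.41], [-158.01, 158.01]. Speed limits (degrees/s): [136.94, 136.94, 180, 180, 180, 180, 180].

## Interface

Orientations are given as [roll, pitch, yaw] about the fixed x, y, z axes, in that order (R = Rz(yaw) Ry(pitch) Rx(roll)).
In Python, from plant import readout, optics, sign_off, bot gives the robot as it stands. The module is installed in compiled form; this text tells all that it offers.
- The arm moves only by the tool jog_arm, never from a script. Its argument "increments" is a list of rows, each a list of 7 numbers: the shift along the tool's x, y, z in units of 0.2 m (1.0 is 0.2 m), then the turn, a rotation vector about the tool's x, y, z in units of 45 degrees (1.0 is 45 degrees), then the closure in counts, from 0 (fully open) to 255 (shut). In form: [[x, y, z, rx, ry, rz, claw], ...]. A call has 1 to 12 rows; each row is the pose to reach, as a shift and turn from the pose commanded when the call began, along the tool's axes at that moment; what a row does not reach only later rows make up. A row lasts 1/8 s, in which the tool goes at most 62.5 mm and 10.7 degrees, less where a joint would pass 70% of its speed; a pose out of reach is approached as far as the arm can. A call with a number of a shift or a turn outside -1 to 1 is refused whole. A call with a gripper value outside its range is refused whole. The fingers move at their own pace and stop on an object; "newtons" is the grip in N (left out, the last holds). Time passes only in rows, so rows that repeat a pose let the fingers close. It gives the time, the measured TCP pose, the force and the opening at its end, in the units of the state.
- readout.read_state(): the state, without advancing time (a new reading comes with each control period).
- optics.get_image(name): name is "scene" or "side" or "wrist"; returns the picture (400x640x3 uint8, red, green, blue); there is no depth.
- optics.camera_params(name): a dict with "fov_y" (degrees; the focal length in pixels is half the picture's height over the tangent of half this angle, whatever the lens; pixels are square), "cx", "cy" (the principal point, pixels), "R" (3x3) and "t" (3): a world point X has camera coordinates R X + t. Camera axes: x right, y down, z forward; pixel columns grow to the right and rows downward; lengths in m; the calibration is good to about 2 mm. A picture is of the moment at which its call begins: read the wrist's pose just before it. camera_params takes no time and is no camera call; for the wrist camera it gives the pose at the moment of the call.
- sign_off(): hands the job in, once; it reports no verdict.
Trained networks look in the newest picture that a camera, given by its name, has taken for a name from the list of things; names that differ only in an ending like _2 or _b are one class to them, and where a whole thing is asked for, a point or a joint stands for the part that bears it (a point fixed in the world has none). Each returns a list of dicts, best first, with "conf" (0 to 1); they miss things now and then, are a little off and sometimes report something else, mostly with a low value. They report only what shows in the picture. A call takes as long as a camera call. They do not tell look-alikes from the thing itself.
- optics.look_for(camera, label): "extent" ([centre column, centre row, width, height] in pixels, round what is visible of it).
- optics.place_of(camera, label): "uv" ([column, row] in pixels: a listed point, or the origin of a listed thing).
The state is a dict: "t": time; "joint_pos": joint angles; "qvel": joint speeds; "effort": joint torques, N m; "tool_pos": TCP position; "ee_rot": TCP orientation; "wrist_force": force on the tool from outside, world axes, zero at the start; "moment": the same for the moment, N m; "width": finger opening in m.
Only numpy, scipy, OpenCV 4.12 (cv2) and the standard library are available. Lean on these libraries where they do the work, as an engineer would, in place of code of your own. Each camera call takes 0.05 s, during which the arm holds its last target.

## Working session

There is one attempt and no reset: what is moved stays moved. The work goes in short steps, Python scripts to look and compute and a tool call to move; the robot and the scene stay as the last step left them, time stands still between calls to the robot, and variables do not carry over. Pictures are saved under pics/ and viewed, and the job is handed in when it is done.

Besides the shell and the picture viewer there is one more tool, called after "Request:" as name(argument=value, ...), one argument or row to a line, values as JSON. jog_arm: Moves the arm, as the interface text tells. Shifts and turns lie within -1 to 1; 1 stands for 0.2 m of shift or 45 degrees of turn. Its arguments: {"type":"object","properties":{"increments":{"type":"array"},"newtons":{"type":"number"}},"required":["increments"]}

```bash
mkdir -p pics; ls
python3 - <<'E'
from plant import readout, optics, bot
import cv2
s=readout.read_state(); print(s); print(bot.tip_reach)
for n in ["scene","side","wrist"]:
    im=optics.get_image(n); cv2.imwrite(f"pics/{n}0.png",im[:,:,::-1])
    p=optics.camera_params(n); print(n,p)
    for l in ["shelf_edge"]+(["long_board","short_board","coupling","post_cap"] if n!="x" else []):
        print(l,[(r["uv"],round(r["conf"],2)) for r in optics.place_of(n,l)][:4])
E
```

```text
pics
{'t': 0.0, 'joint_pos': array([-3.7952484 , 30.77878179, -0.25341395, 88.17217316,  0.15032719,
       61.15179882, -4.07936647]), 'qvel': array([-0.0436007 ,  0.00244455,  0.07509982,  0.08744686, -0.05315886,
        0.01197193,  0.05781908]), 'effort': array([-4.51575825e-04, -5.83398092e+01,  1.04865700e+00, -2.59097242e+01,
        1.23920938e-02,  9.44124302e-03, -7.87308863e-06]), 'tool_pos': array([ 6.49397036e-01, -6.50917098e-06,  2.55388645e-01]), 'ee_rot': array([ -84.87807247,   89.89755681, -174.8717045 ]), 'wrist_force': array([0.23094214, 0.29858799, 0.17029345]), 'moment': array([-0.05852522,  0.03257363,  0.03224416]), 'width': 0.08547508420634205}
0.025
scene {'fov_y': 53.814912751531644, 'cx': 319.4178428626965, 'cy': 198.56992642553936, 'R': array([[-9.77739267e-02,  9.95208291e-01,  8.46364866e-04],
       [ 8.01989984e-01,  7.92947584e-02, -5.92051017e-01],
       [-5.89281194e-01, -5.72083766e-02, -8.05900041e-01]]), 't': array([-0.03158774, -0.44250718,  1.1398372 ])}
shelf_edge [([273.5, 227.3], 0.79)]
long_board [([295.8, 320.3], 0.83), ([456.5, 188.7]
[... 547 characters left out ...]
([354.1, 176.7], 0.72), ([449.5, 278.8], 0.72), ([413.0, 234.4], 0.66)]
short_board [([326.5, 266.2], 0.69)]
coupling [([316.5, 241.0], 0.91)]
post_cap [([209.8, 244.2], 0.86)]
wrist {'fov_y': 66.28359443446612, 'cx': 319.016307950364, 'cy': 205.03931633205775, 'R': array([[ 9.99999486e-01, -2.70704886e-04, -9.76632513e-04],
       [ 5.32684774e-05, -9.48294099e-01,  3.17392972e-01],
       [-1.01205468e-03, -3.17392861e-01, -9.48293598e-01]]), 't': array([-0.64961167, -0.04204055,  0.38126211])}
shelf_edge [([321.1, 164.8], 0.6)]
long_board [([451.1, 111.3], 0.87), ([437.3, 230.5], 0.71)]
short_board [([261.2, 244.7], 0.56)]
coupling [([263.5, 166.5], 0.55)]
post_cap [([76.8, 149.5], 0.68)]
```

View pics/scene0.png

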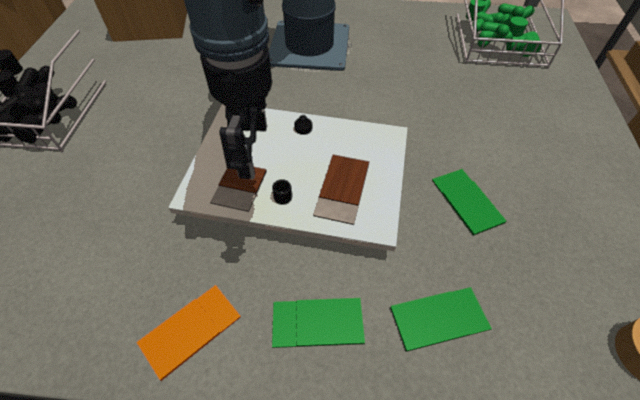

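View pics/side0.png

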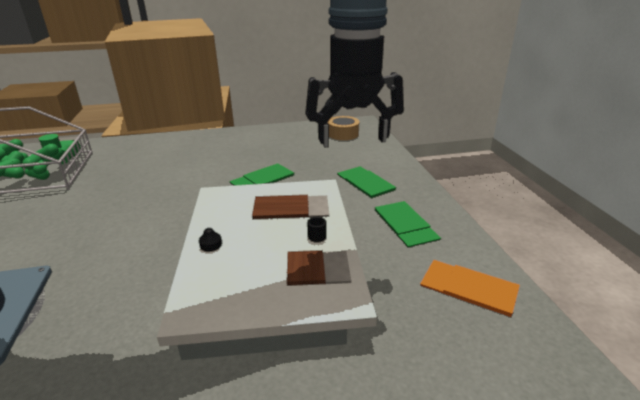

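View pics/wrist0.png

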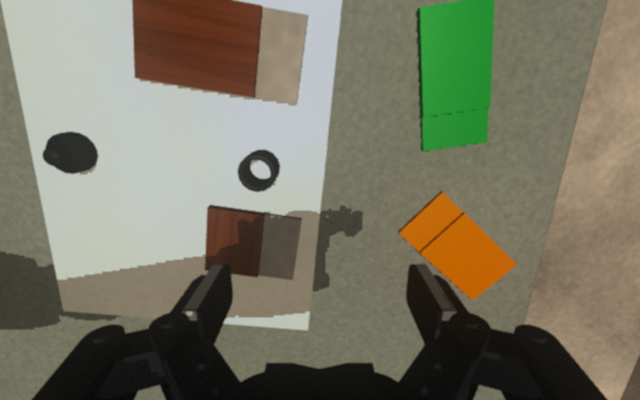

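Run:
```python
import cv2
a=cv2.imread('pics/scene0.png'); cv2.imwrite('pics/sz.png',cv2.resize(a[100:250,170:420],None,fx=3.2,fy=3.2,interpolation=cv2.INTER_CUBIC))
a=cv2.imread('pics/side0.png'); cv2.imwrite('pics/dz.png',cv2.resize(a[175:345,155:385],None,fx=3.4,fy=3.4,interpolation=cv2.INTER_CUBIC))
```

```text
(no output)
```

View pics/sz.png

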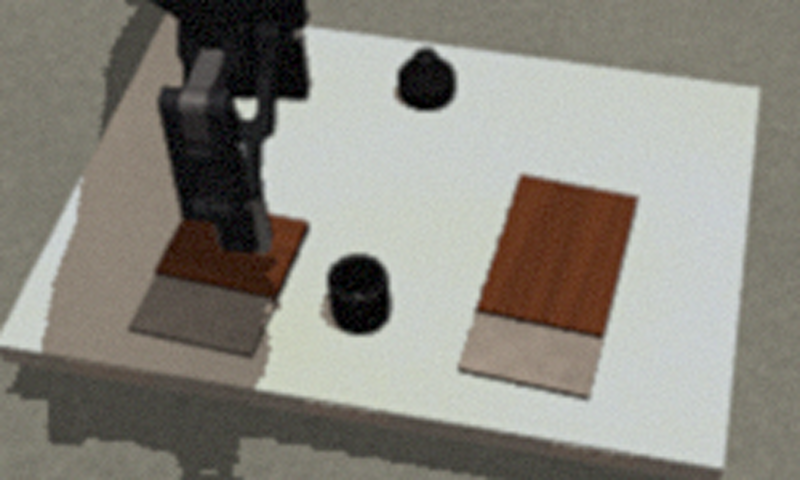

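View pics/dz.png

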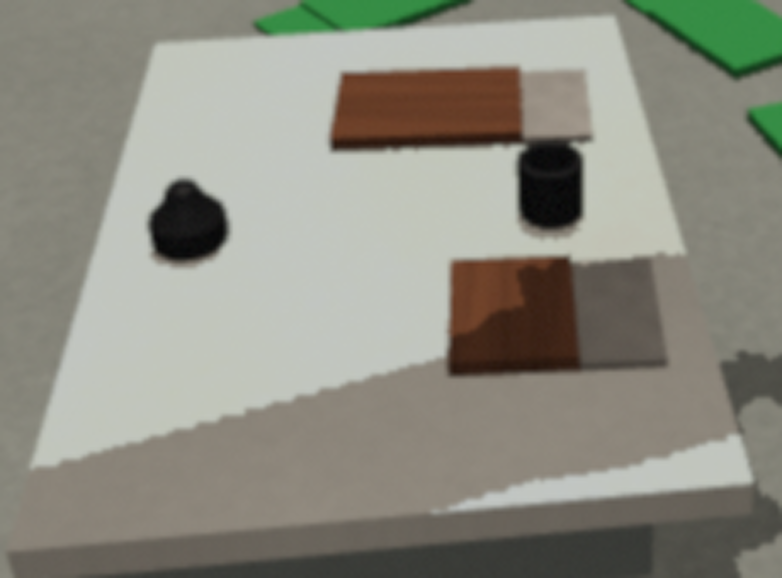

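```bash
cat > h.py <<'E'
import numpy as np
from scipy.optimize import least_squares
def proj(P,X):
    c=X@np.array(P['R']).T+np.array(P['t']); f=200/np.tan(np.radians(P['fov_y']/2))
    return c[:,:2]/c[:,2:]*f+[P['cx'],P['cy']]
def w(p,L,z0):
    c,s=np.cos(p[2]),np.sin(p[2]); L=np.array(L,float)
    return np.c_[p[0]+c*L[:,0]-s*L[:,1],p[1]+s*L[:,0]+c*L[:,1],z0+L[:,2]]
def fit(views,z0,p0):
    def r(p): return np.concatenate([(proj(P,w(p,L,z0))-np.array(uv)).ravel() for P,L,uv in views])
    s=least_squares(r,p0,loss='soft_l1'); return s.x,r(s.x).reshape(-1,2)
def rel(b,s):
    d=np.array(b[:2])-s[:2];c,n=np.cos(s[2]),np.sin(s[2])
    return np.r_[c*d[0]+n*d[1],-n*d[0]+c*d[1]]*1000,np.degrees(b[2]-s[2])
E
python3 - <<'E'
from h import *
from plant import optics
S=optics.camera_params('scene');D=optics.camera_params('side');W=optics.camera_params('wrist')
z=lambda a,s,o:(np.array(a)+.5)/s-.5+o
BL,BR,FR,FL=[-.3,.21,0],[-.3,-.21,0],[0,-.21,0],[0,.21,0]
sh,r=fit([(S,[BL,FL,FR],z([(760,88),(723,466),(0,345)],3.2,[170,100])),(D,[BL,FL,FR,BR],z([(155,43),(617,15),(752,485),(10,550)],3.4,[155,175]))],.06,[.7,0,0])
print(sh,np.degrees(sh[2]));print(r.round(1))
h=.038
vS=(S,[[-.11,-h,.009],[-.11,h,.009],[0,-h,.009],[.04,-h,.005],[.04,h,.005]],z([(520,176),(638,197),(482,308),(460,369),(588,395)],3.2,[170,100]))
vD=(D,[[-.11,h,.009],[-.11,-h,.009],[0,h,.009],[.04,h,.005],[.04,-h,.005]],z([(343,73),(333,136),(520,68),(585,70),(592,136)],3.4,[155,175]))
vW=(W,[[-.11,-h,.009],[0,-h,.009],[.04,-h,.005],[.04,h,.005]],[(134.5,77),(256,97),(296.5,104),(308,14.5)])
for v in ([vS],[vD],[vW],[vS,vD,vW]):
    b,r=fit(v,.06,[.65,.1,0]);print(b,rel(b,sh));print(r.round(1).tolist())
# wrist far edge
e=proj(W,w(sh,[[0,.1,0],[0,-.2,0]],.06));print(e)
E
```

```text
[ 0.65502959  0.02148067 -0.09632614] -5.519081049665363
[[-0.2 -0.2]
 [ 0.2  0.7]
 [-1.9 -0.1]
 [ 0.3 -0.3]
 [-0.8 -0.2]
 [ 0.5 -1.1]
 [-1.2 -0.1]]
[ 0.59445367  0.12564919 -0.15227191] (array([-70.3137369 ,  97.85958648]), np.float64(-3.205456517253467))
[[0.1, -0.7], [0.4, -0.3], [-1.6, 0.4], [-0.3, -0.2], [1.0, 0.5]]
[ 0.59368372  0.12257179 -0.16288642] (array([-70.78414265,  94.72240051]), np.float64(-3.8136235624765566))
[[-0.5, -0.4], [-1.3, 0.7], [0.4, -0.6], [0.5, -0.1], [0.5, -0.0]]
[ 0.59470895  0.12342555 -0.15865934] (array([-69.84578423,  95.67081359]), np.float64(-3.5714294413561927))
[[0.6, 0.1], [-1.9, 0.0], [0.1, 0.0], [0.2, -0.1]]
[ 0.59455952  0.12366989 -0.15844745] (array([-70.0180165 ,  95.89964584]), np.float64(-3.5592888497910042))
[[-0.6, -0.8], [-0.3, -0.2], [-2.7, 0.2], [-1.4, -0.3], [-0.3, 0.5], [-0.2, -0.6], [-0.8, 0.5], [0.7, -0.9], [0.7, -0.4], [0.9, -0.4], [0.4, -0.2], [-2.0, -0.3], [-0.1, -0.2], [0.0, -0.5]]
[[335.0614401   57.16654067]
 [307.87155693 322.25600188]]
```

```bash
cat >> h.py <<'E'
from scipy.spatial.transform import Rotation as Ro
def tool(s): return Ro.from_euler('xyz',s['ee_rot'],degrees=True).as_matrix(),np.array(s['tool_pos'])
def plan(s,target,yaw):  # tool z along shelf x (yaw), x down
    R,p=tool(s); zz=np.array([np.cos(yaw),np.sin(yaw),0]); x=np.array([0,0,-1.]); y=np.cross(zz,x)
    T=np.c_[x,y,zz]; rv=Ro.from_matrix(R.T@T).as_rotvec(degrees=True)
    return (R.T@(np.array(target)-p))/.2, rv/45
SH=np.array([0.65503,0.02148,-0.09633])
def sw(x,y,z): # shelf mm -> world
    return w(SH,[[x/1000,y/1000,z/1000]],.06)[0]
E
python3 - <<'E'
from h import *
from plant import readout,optics
s=readout.read_state(); R,p=tool(s);print(R.round(3),p,s['t'])
W=optics.camera_params('wrist'); print(-np.array(W['R']).T@W['t'])
print(plan(s,sw(-220,96,120),SH[2]))
print(sw(-220,96,120))
E
```

```text
[[ 0.  1.  0.]
 [-0.  0. -1.]
 [-1.  0.  0.]] [6.50004160e-01 6.94973533e-06 2.56298407e-01] 0.9
[0.65000087 0.08096781 0.37425448]
(array([ 0.38144196, -1.02358962, -0.69098822]), array([-1.87729437e+00,  5.15152624e-05, -2.77006542e-05]))
[0.44528334 0.13819477 0.18      ]
```

```bash
sed -i 's/np.cos(yaw),np.sin(yaw),0/-np.cos(yaw),-np.sin(yaw),0/' h.py
python3 - <<'E'
from h import *
from plant import readout,optics
s=readout.read_state()
print(plan(s,sw(-220,96,120),SH[2]))
S=optics.camera_params('scene')
for n,h in(('coupling',(281.7,197.5)),('post_cap',(301.3,130.5))):
    q,_=fit([(S,[[0,0,0]],[h])],.06,[.6,0,0]); print(n,rel(q,SH)[0])
E
```

```text
(array([ 0.38144196, -1.02358962, -0.69098822]), array([ 2.12270563e+00, -2.84399165e-05, -5.28900779e-05]))
coupling [-62.73283981  -9.06579584]
post_cap [-244.78435964  -12.25918992]
```

Request:
jog_arm(
  increments=[
    [0,0,0,0.23,0,0,128],
    [0,0,0,0.46,0,0,128],
    [0,-0.2,-0.1,0.69,0,0,128],
    [0,-0.5,-0.3,0.92,0,0,128],
    [0,-0.8,-0.5,1,0,0,128],
    [0,-1,-0.69,1,0,0,128],
    [0,-1,-0.69,1,0,0,128],
  ],
)

```text
t: 1.78
tool_pos: [0.447, 0.1408, 0.2564]
ee_rot: [-86.7, 89.9, 138.6]
wrist_force: [0.9, -0.3, 1.2]
width: 0.0422
```

Request:
jog_arm(
  increments=[
    [0,0,0,0.23,0,0,128],
    [0,0,0,0.46,0,0,128],
    [0,0,0,0.69,0,0,128],
    [0,0,0,0.92,0,0,128],
    [0,0,0,1,0,0,128],
    [0,0,0,1,0,0,128],
  ],
)

```text
t: 2.52
tool_pos: [0.4506, 0.1376, 0.2564]
ee_rot: [156.8, 90.0, -23.2]
wrist_force: [0.7, 0.1, -0.6]
width: 0.0424
```

Run:
```python
from h import *
from plant import readout,optics,bot
s=readout.read_state(); print(s['t'],s['tool_pos'],s['width'],bot.tip_reach,s['wrist_force'])
print(plan(s,sw(-220,96,120),SH[2]))
```

```text
2.525 [0.45064378 0.13755193 0.25640109] 0.04240304543366265 0.025 [ 0.67585107  0.1392331  -0.58913972]
(array([ 0.38198894, -0.00330802,  0.02702527]), array([ 0.12257552, -0.00075752, -0.000282  ]))
```

Run:
```python
from h import *
from plant import readout,optics,bot
s=readout.read_state()
print(plan(s,sw(-220,100,29),SH[2]))
```

```text
(array([ 0.836985  , -0.02332905,  0.02536827]), array([ 0.12257552, -0.00075752, -0.000282  ]))
```

Request:
jog_arm(
  increments=[
    [0.2,-0.02,0.025,0.123,0,0,128],
    [0.45,-0.023,0.025,0.123,0,0,128],
    [0.65,-0.023,0.025,0.123,0,0,128],
    [0.75,-0.023,0.025,0.123,0,0,128],
    [0.8,-0.023,0.025,0.123,0,0,128],
    [0.837,-0.023,0.025,0.123,0,0,128],
    [0.837,-0.023,0.025,0.123,0,0,128],
  ],
)

```text
t: 3.4
tool_pos: [0.4453, 0.1426, 0.0891]
ee_rot: [-157.6, 90.0, 16.8]
wrist_force: [0.4, -0.1, -0.7]
width: 0.0424
```

Run:
```python
from h import *
from plant import readout,optics,bot
import cv2
s=readout.read_state(); print(s['t'],s['tool_pos'],s['width'],bot.tip_reach,s['wrist_force'],plan(s,sw(-220,100,29),SH[2]))
a=optics.get_image('wrist');cv2.imwrite('pics/w1.png',a[:,:,::-1])
b=optics.get_image('side');cv2.imwrite('pics/d1.png',cv2.resize(b[130:280,150:390],None,fx=3.3,fy=3.3,interpolation=cv2.INTER_CUBIC)[:,:,::-1])
```

```text
3.4 [0.44528143 0.1425962  0.08905626] 0.04243750429992968 0.025 [ 0.40102986 -0.09780774 -0.66343079] (array([ 0.00028177,  0.00190415, -0.00212616]), array([-6.32824738e-05, -4.25301993e-04,  1.74999056e-04]))
```

View pics/w1.png

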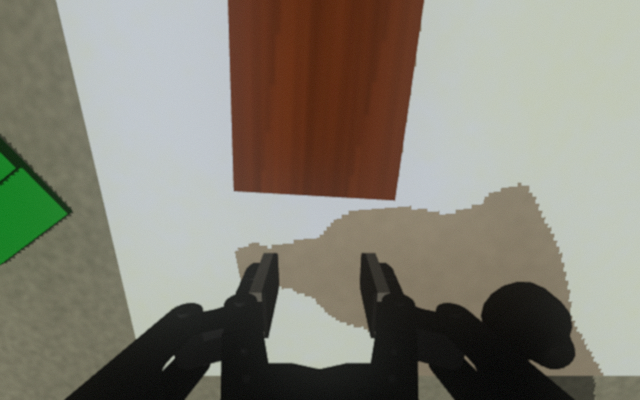

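View pics/d1.png

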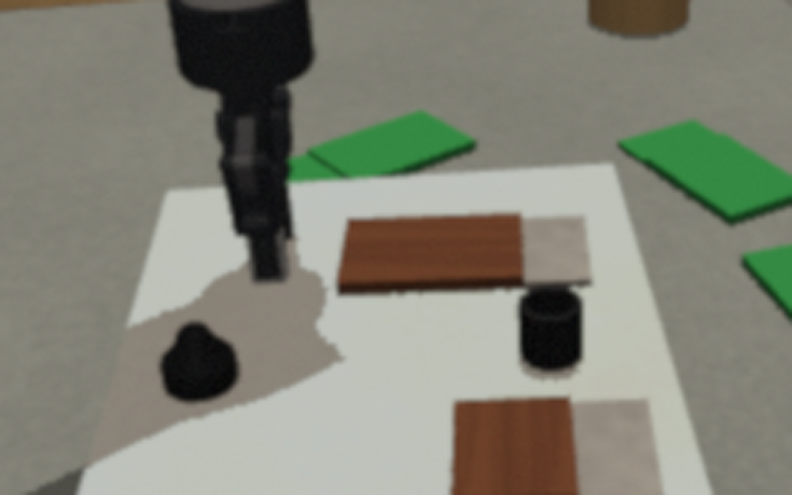

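```bash
python3 - <<'E'
from h import *
from plant import readout,optics
D=optics.camera_params('side')
for z in (0,2,4,6,8,10,12):
    print(z,[(proj(D,sw(x,y,z)[None])[0]).round(1).tolist() for x,y in((-209,100-21),(-209,100-31),(-231,100-21),(-231,100-31))])
E
python3 - <<'E'
import cv2
a=cv2.imread('pics/d1.png'); cv2.imwrite('pics/d1z.png',cv2.resize(a[180:330,180:380],None,fx=3.5,fy=3.5,interpolation=cv2.INTER_NEAREST))
E
```

```text
0 [[238.6, 216.1], [238.3, 218.8], [227.2, 216.8], [226.7, 219.6]]
2 [[238.5, 215.2], [238.2, 218.0], [227.1, 216.0], [226.6, 218.7]]
4 [[238.4, 214.3], [238.0, 217.1], [226.9, 215.1], [226.5, 217.9]]
6 [[238.3, 213.5], [237.9, 216.2], [226.8, 214.2], [226.4, 217.0]]
8 [[238.1, 212.6], [237.8, 215.3], [226.7, 213.4], [226.2, 216.1]]
10 [[238.0, 211.7], [237.7, 214.5], [226.5, 212.5], [226.1, 215.2]]
12 [[237.9, 210.9], [237.6, 213.6], [226.4, 211.6], [226.0, 214.4]]
```

View pics/d1z.png

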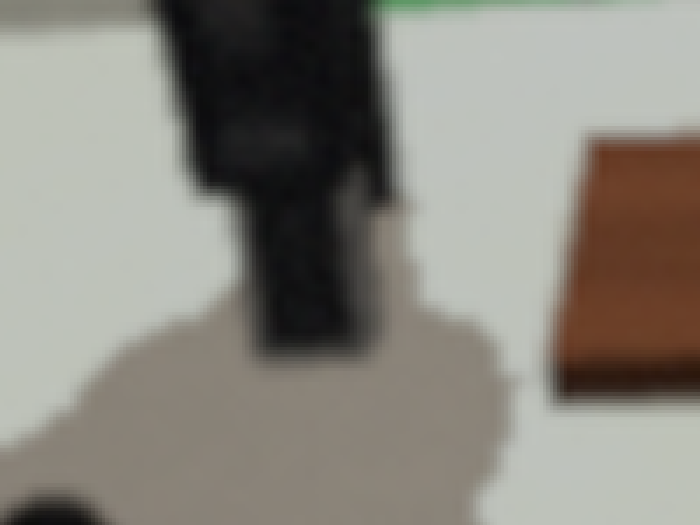

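Request:
jog_arm(
  increments=[
    [0.008,0,0,0,0,0,128],
    [0.015,0,0,0,0,0,128],
    [0.015,0,0,0,0,0,128],
  ],
)

```text
t: 3.88
tool_pos: [0.4449, 0.1426, 0.0859]
ee_rot: [28.9, 90.0, -156.6]
wrist_force: [-0.1, -0.8, -0.4]
width: 0.0426
```

Request:
jog_arm(
  increments=[
    [0.005,0,0,0,0,0,128],
    [0.01,0,0,0,0,0,128],
  ],
)

```text
t: 4.12
tool_pos: [0.445, 0.1426, 0.0838]
ee_rot: [-141.8, 90.0, 32.7]
wrist_force: [0.6, 0.3, 0.4]
width: 0.0427
```

Request:
jog_arm(
  increments=[
    [0,0,-0.04,0,0,0,128],
    [0,0,-0.08,0,0,0,128],
    [0,0,-0.11,0,0,0,128],
    [0,0,-0.14,0,0,0,128],
    [0,0,-0.17,0,0,0,128],
    [0,0,-0.2,0,0,0,128],
    [0,0,-0.23,0,0,0,128],
    [0,0,-0.26,0,0,0,128],
    [0,0,-0.29,0,0,0,128],
    [0,0,-0.32,0,0,0,128],
    [0,0,-0.35,0,0,0,128],
    [0,0,-0.38,0,0,0,128],
  ],
)

```text
t: 5.62
tool_pos: [0.521, 0.1352, 0.0839]
ee_rot: [59.2, 90.0, -126.3]
wrist_force: [-0.4, 0.4, -0.1]
width: 0.0427
```

Run:
```python
from h import *
from plant import readout,optics,bot
import cv2
s=readout.read_state(); R,p=tool(s); print(s['t'],rel(np.r_[p[:2],0],SH)[0],p[2],s['width'],s['wrist_force'])
a=optics.get_image('wrist');cv2.imwrite('pics/w2.png',a[:,:,::-1])
b=optics.get_image('side');cv2.imwrite('pics/d2.png',cv2.resize(b[130:280,150:390],None,fx=3.3,fy=3.3,interpolation=cv2.INTER_CUBIC)[:,:,::-1])
b=optics.get_image('scene');cv2.imwrite('pics/s2.png',cv2.resize(b[100:250,170:420],None,fx=3.2,fy=3.2,interpolation=cv2.INTER_CUBIC)[:,:,::-1])
```

```text
5.625 [-144.32026815  100.33415621] 0.08386763173999144 0.042671033646036104 [-0.36574346  0.43961953 -0.09245764]
```

View pics/w2.png

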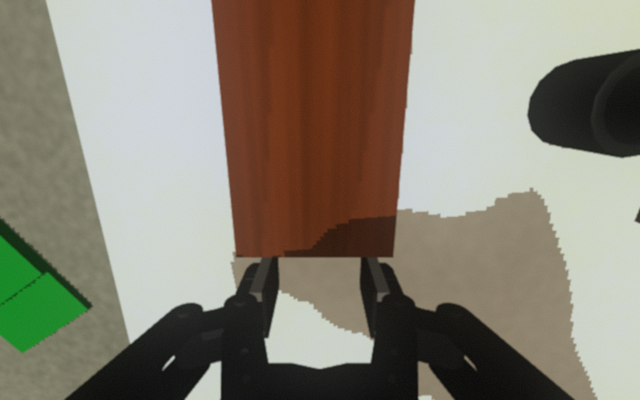

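View pics/d2.png

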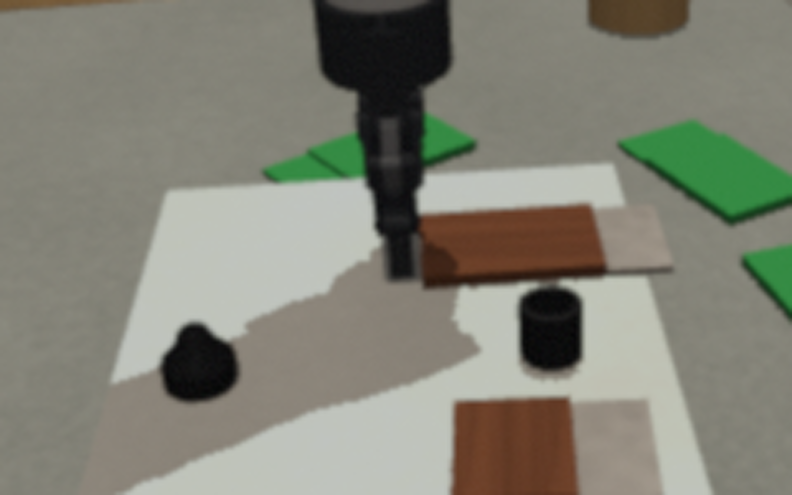

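View pics/s2.png

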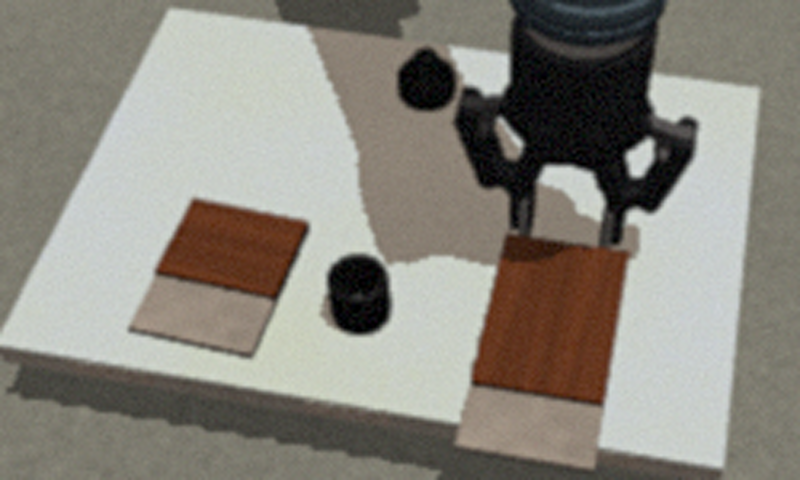

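```bash
cat >> h.py <<'E'
import cv2
def track(img,P,p,edges,z0,rng=3.5,n=40):
    g=cv2.GaussianBlur(img.astype(np.float32),(0,0),0.8)
    out=[]
    for a,b in edges:
        t=np.linspace(.04,.96,n)[:,None]; L=np.array(a)*(1-t)+np.array(b)*t
        uv=proj(P,w(p,L,z0)); d=uv[-1]-uv[0]; d/=np.hypot(*d); nn=np.array([-d[1],d[0]])
        o=np.arange(-rng,rng+.01,.25)
        M=(uv[:,None]+o[None,:,None]*nn).astype(np.float32)
        v=cv2.remap(g,M[...,0],M[...,1],cv2.INTER_LINEAR,borderMode=cv2.BORDER_REPLICATE)
        G=np.linalg.norm(np.gradient(v,.25,axis=1),axis=2)
        for i in range(n):
            if not(4<uv[i,0]<635 and 4<uv[i,1]<395): continue
            k=G[i].argmax()
            if G[i,k]>12 and 0<k<len(o)-1: out.append((L[i],uv[i]+o[k]*nn,nn))
    return out
def refine(views,p,z0,edges,it=6,rng=(5,4,3,2.5,2,2)):
    for j in range(it):
        O=[(P,track(im,P,p,E if E is not None else edges,z0,rng[j])) for im,P,E in views]
        def r(q):
            R=[]
            for P,T in O:
                L,u,nn=map(np.array,zip(*T)); R.append(((proj(P,w(q,L,z0))-u)*nn).sum(1))
            return np.concatenate(R)
        p=least_squares(r,p,loss='cauchy',f_scale=.4).x
    e=r(p); return p,np.median(abs(e)),len(e)
BL,BR,FR,FL=[-.3,.21,0],[-.3,-.21,0],[0,-.21,0],[0,.21,0]
SE=[(BL,FL),(FL,FR),(FR,BR),(BR,BL)]
h_=.038
def BE(side=0):
    e=[([-.11,-h_,.009],[-.11,h_,.009]),([.04,-h_,.005],[.04,h_,.005]),([0,-h_,.009],[0,h_,.009]),([-.11,h_,.009],[0,h_,.009]),([0,h_,.005],[.04,h_,.005])]
    if side: pass
    return e
def measure(b0,wr=True):
    from plant import optics
    r={}
    for n in ['scene','side']+(['wrist'] if wr else []):
        P=optics.camera_params(n); r[n]=(optics.get_image(n),P)
    for k in (['scene'],['side'],['scene','side']):
        s,e,m=refine([(*r[n],None) for n in k],SH.copy(),.06,SE)
        b,e2,m2=refine([(*r[n],None) for n in k],np.array(b0,float),.06,BE())
        print(k,s.round(4),round(e,2),m,b.round(4),round(e2,2),m2,'REL',rel(b,s))
    return r
E
python3 - <<'E'
from h import *
b0=np.r_[sw(-22,98,0)[:2],SH[2]]
measure(b0,False)
E
```

```text
['scene'] [ 0.655   0.0213 -0.0976] 0.22 142 [ 0.6425  0.1264 -0.0946] 0.27 195 REL (array([-22.7244118, 103.3864645]), np.float64(0.17445450068223192))
['side'] [ 0.6546  0.0204 -0.096 ] 0.24 137 [ 0.6411  0.1249 -0.0846] 0.27 132 REL (array([-23.52255269, 102.72810715]), np.float64(0.6496030028757995))
['scene', 'side'] [ 0.6549  0.0211 -0.0966] 0.25 282 [ 0.642   0.1263 -0.0922] 0.28 336 REL (array([-23.01179718, 103.46436771]), np.float64(0.25335463346864834))
```

Request:
jog_arm(
  increments=[
    [0,0,-0.02,0,0,0,128],
    [0,0,-0.045,0,0,0,128],
    [0,0,-0.07,0,0,0,128],
    [0,0,-0.085,0,0,0,128],
    [0,0,-0.09,0,0,0,128],
    [0,0,-0.09,0,0,0,128],
  ],
)

```text
t: 6.62
tool_pos: [0.5386, 0.1335, 0.0839]
ee_rot: [165.8, 90.0, -19.8]
wrist_force: [-0.5, -0.8, -1.0]
width: 0.0429
```

Run:
```python
from h import *
from plant import readout
s=readout.read_state(); R,p=tool(s); print(s['t'],rel(np.r_[p[:2],0],SH)[0],p[2])
b0=np.r_[sw(-4,103,0)[:2],SH[2]]
r=measure(b0,True)
b=r['scene'][0];cv2.imwrite('pics/s3.png',cv2.resize(b[150:260,300:420],None,fx=5,fy=5,interpolation=cv2.INTER_CUBIC)[:,:,::-1])
```

```text
6.625 [-126.62459242  100.28230441] 0.08388279212370112
['scene'] [ 0.6551  0.0213 -0.0978] 0.22 146 [ 0.659   0.1247 -0.0959] 0.27 194 REL (array([ -6.24549289, 103.27810515]), np.float64(0.10675517715332711))
['side'] [ 0.6546  0.0206 -0.0948] 0.24 142 [ 0.6574  0.1226 -0.1055] 0.26 109 REL (array([ -6.83238082, 101.79448389]), np.float64(-0.6126700392312383))
['scene', 'side'] [ 0.6549  0.021  -0.0971] 0.26 286 [ 0.6589  0.1246 -0.0932] 0.38 302 REL (array([ -6.00553138, 103.5569958 ]), np.float64(0.22818577114984281))
```

View pics/s3.png

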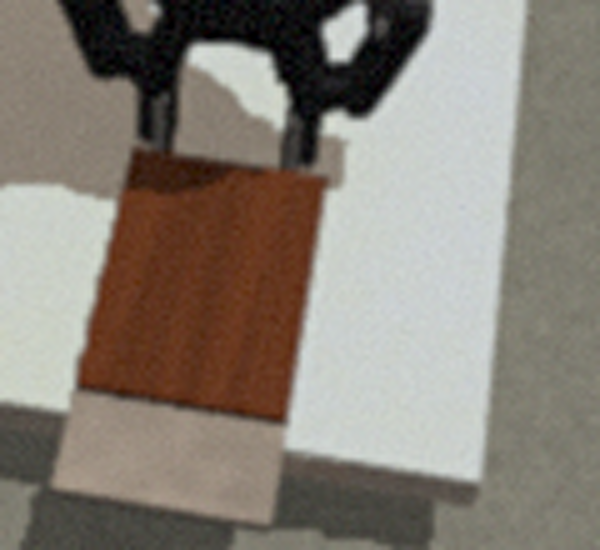

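Request:
jog_arm(
  increments=[
    [0,0,-0.012,0,0,0,128],
    [0,0,-0.022,0,0,0,128],
    [0,0,-0.029,0,0,0,128],
    [0,0,-0.029,0,0,0,128],
    [0,0,-0.029,0,0,0,128],
  ],
)

```text
t: 7.4
tool_pos: [0.5446, 0.1329, 0.084]
ee_rot: [-173.7, 90.0, 0.8]
wrist_force: [-0.7, 0.2, -1.0]
width: 0.0427
```

Run:
```python
from h import *
from plant import readout
s=readout.read_state(); R,p=tool(s); print(s['t'],rel(np.r_[p[:2],0],SH)[0],p[2])
b0=np.r_[sw(0,103,0)[:2],SH[2]]
r=measure(b0,True)
b=r['scene'][0];cv2.imwrite('pics/s4.png',cv2.resize(b[150:260,300:420],None,fx=5,fy=5,interpolation=cv2.INTER_CUBIC)[:,:,::-1])
b=r['side'][0];cv2.imwrite('pics/d4.png',cv2.resize(b[165:285,260:390],None,fx=5,fy=5,interpolation=cv2.INTER_CUBIC)[:,:,::-1])
cv2.imwrite('pics/w4.png',r['wrist'][0][:,:,::-1])
```

```text
7.4 [-120.64994429  100.31962405] 0.08396072465076565
['scene'] [ 0.655   0.0213 -0.0975] 0.23 152 [ 0.6651  0.1241 -0.0973] 0.34 194 REL (array([-2.31723099e-02,  1.03256176e+02]), np.float64(0.01037100463287236))
['side'] [ 0.6548  0.0204 -0.0964] 0.22 147 [ 0.6633  0.1225 -0.0996] 0.27 113 REL (array([ -1.37829299, 102.53236314]), np.float64(-0.1805805270972577))
['scene', 'side'] [ 0.655   0.0209 -0.0974] 0.26 299 [ 0.6648  0.124  -0.0929] 0.33 300 REL (array([ -0.2482206, 103.5190337]), np.float64(0.25703881612777685))
```

View pics/s4.png

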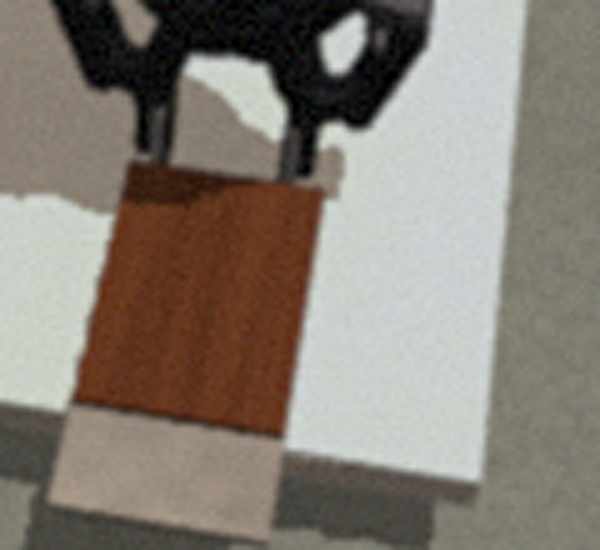

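View pics/d4.png

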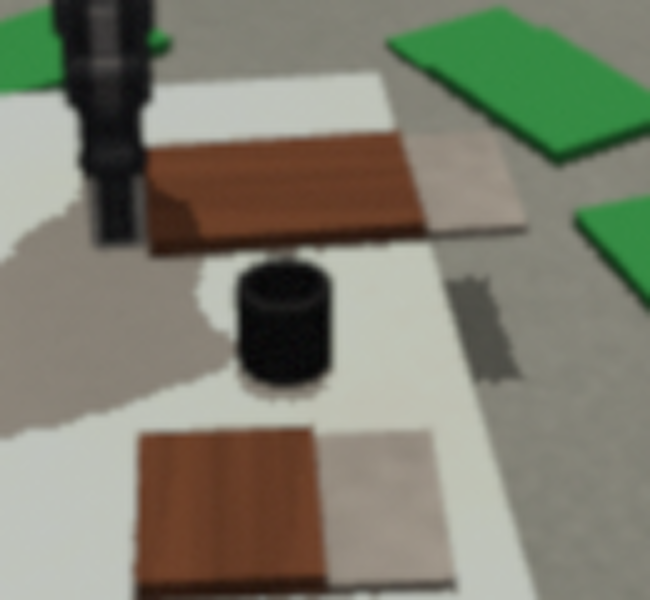

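View pics/w4.png

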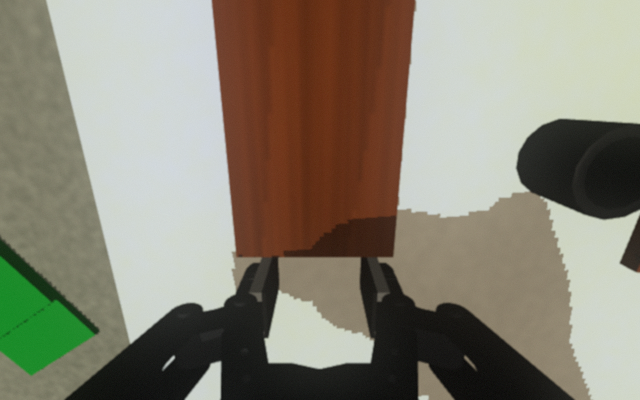

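Request:
jog_arm(
  increments=[
    [0,0,0.04,0,0,0,128],
    [0,0,0.1,0,0,0,128],
    [-0.1,0,0.1,0,0,0,128],
    [-0.3,0,0.1,0,0,0,128],
    [-0.55,0,0.1,0,0,0,128],
    [-0.8,0,0.1,0,0,0,128],
    [-1,0,0,0,0,0,128],
    [-1,0,-0.2,0,0,0,128],
    [-1,0,-0.3,0,0,0,128],
    [-1,0,-0.3,0,0,0,128],
  ],
)

```text
t: 8.8
tool_pos: [0.604, 0.1269, 0.2833]
ee_rot: [45.2, 90.0, -140.3]
wrist_force: [-0.9, 0.4, -0.4]
width: 0.0425
```

Run:
```python
from h import *
from plant import readout
s=readout.read_state(); R,p=tool(s); print(s['t'],rel(np.r_[p[:2],0],SH)[0],p[2])
b0=np.r_[sw(0,103,0)[:2],SH[2]]
r=measure(b0,True)
im,P=r['wrist']
sh,e,m=refine([(im,P,SE[:2])],SH.copy(),.06,None); b,e2,m2=refine([(im,P,BE())],b0,.06,None)
print('wrist',sh,e,m,b,e2,m2,rel(b,sh))
b2,e2,m2=refine([(im,P,BE()[:2]+BE()[3:])],b0,.06,None); print('no step',e2,m2,rel(b2,sh))
o=im.copy()
for q,E,c in((sh,SE[:2],(0,0,255)),(b,BE(),(0,255,0))):
    for a,d in E:
        u=proj(P,w(q,[a,d],.06)).round().astype(int).tolist(); cv2.line(o,u[0],u[1],c,1)
cv2.imwrite('pics/w5.png',im[:,:,::-1]);cv2.imwrite('pics/w5o.png',o[:,:,::-1])
```

```text
8.8 [-60.98048204 100.01250369] 0.28331726124882234
['scene'] [ 0.6551  0.0213 -0.0974] 0.22 152 [ 0.6651  0.124  -0.0974] 0.27 196 REL (array([3.33423232e-02, 1.03164994e+02]), np.float64(-0.0043834786130827665))
['side'] [ 0.6546  0.0203 -0.0966] 0.26 150 [ 0.6637  0.1227 -0.0933] 0.23 122 REL (array([ -0.87038223, 102.79095751]), np.float64(0.18993137943406527))
['scene', 'side'] [ 0.655   0.021  -0.0969] 0.25 304 [ 0.6645  0.124  -0.0939] 0.26 316 REL (array([ -0.54080434, 103.50582788]), np.float64(0.170779427040981))
wrist [ 0.65517246  0.02040916 -0.09621625] 0.2317098352778793 70 [ 0.66466736  0.12289371 -0.09472207] 0.2403066019653124 162 (array([ -0.39448327, 102.92268601]), np.float64(0.08561016438761333))
no step 0.229062673503449 123 (array([ -0.40798426, 102.82593073]), np.float64(0.05148827492189597))
```

View pics/w5.png

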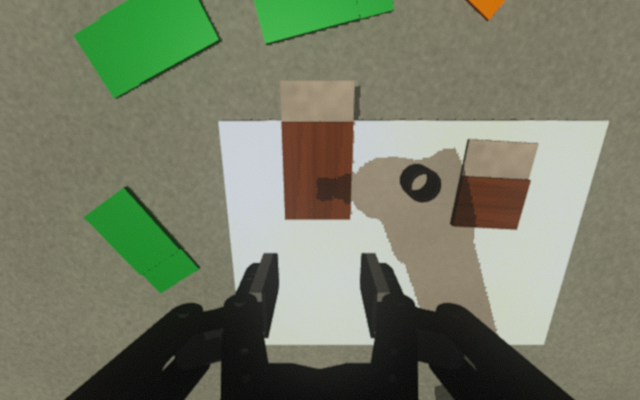

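View pics/w5o.png

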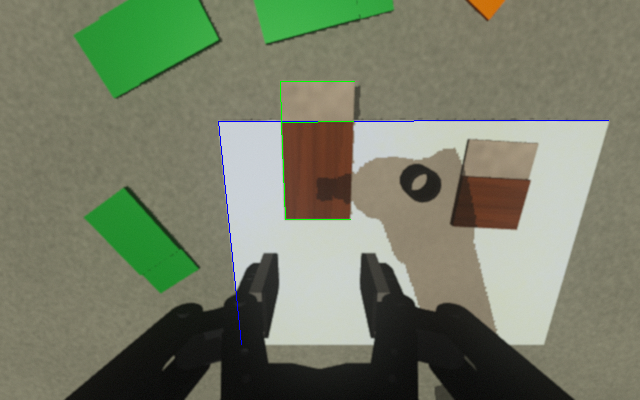

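```bash
python3 -c "
from plant import sign_off; print(sign_off())"
```

```text
the job is handed in; nothing more can be done
None
```

The long sample is in place for its label clip. I pushed it about 70 mm along the shelf with the two part-closed fingertips against its back end, then backed the hand off and lifted it clear. I handed the job in at about 9 s on the robot's clock.

| Last check, hand clear | Step relative to the edge | Board angle to the edge |
|---|---|---|
| Wrist camera | 0.4 mm short | about 0.1° |
| Scene camera | 0.0 mm | 0.0° |
| Side camera | 0.9 mm short | about 0.2° |

The cameras differ by about 1 mm, which is within the stated calibration. I took the step to be about 0.4 mm short.

The board was only slid, and the wrist force readings I took between moves were about 1 N. In the last pictures the short sample and the coupling look unmoved. I did not re-check the post cap after the final push. It stood where it began partway through the push, and the hand did not go near it after that.

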